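# Close the balance cover and tare it

## Task

Tare the bench balance: gently push the end of its sliding cover, with the fingertips, until the draught box is fully shut, then lightly press the long bar-shaped key all the way down and let it spring back up. Do not press the square or the round key, do not lean hard on the balance, and leave the dish, the weights and everything else on the bench where they are.

Things in the scene. Friction and masses are not known exactly. Their poses are not given: they have to be found in the camera images.
- balance: white bench balance, fixed: housing 230 (x) x 280 (y) x 40 mm. Origin at the centre of its underside; +x away from its front (keys), +y to its left. On its right rear stands a grey draught box, 120 x 120 mm, centre x 48, y -60 mm, walls up to 80 mm above the bench, pan inside. The sliding cover (grey frame, clear pane, 120 x 120 x 14 mm) lies on it. The rear left of the housing is bare but for thin guide rails
- cover (a joint): how far the cover is slid open along the balance's +y, in m: 0 fully shut on a hard stop, up to 0.075 open. Stays where it is left; sliding friction about 1.5 N. Push it along the balance's -y to shut it
- cover_end (a point): centre of the cover's left (+y) end face, 120 mm long along x and 14 mm high, 87 mm above the bench; pushing here along the balance's -y shuts the cover. Axes as the balance's
- bar_key_top (a point): centre of the top of the long bar-shaped key (tare), 40 mm along the balance's x, 16 mm wide; it stands 52 mm above the bench. The three grey keys stand in a row along the front of the balance (x = -75 mm), 55 mm apart, in any order. Axes as the balance's
- bar_key (a joint): travel of the bar key, m: 0 up, 0.006 fully down on its stop; a spring needs 1 N to start and 4 N to hold it down, and lifts it when let go. It counts as pressed beyond 0.004
- bar_key_base: white bezel (48 x 34 x 3 mm) under and with the bar key; origin at its underside, 40 mm above the bench
- square_key_top (a point): centre of the top of the square key, 22 x 22 mm, 52 mm above the bench; leave alone
- square_key (a joint): travel of the square key, m: 0 up, 0.006 down; must not be pressed
- round_key_top (a point): centre of the top of the round key, 24 mm across, 52 mm above the bench; leave alone
- round_key (a joint): travel of the round key, m: 0 up, 0.006 down; must not be pressed
- dish: white dish 60 mm across, 12 mm high, holding a glass piece up to 19 mm high, on the pan inside the draught box; origin at its underside
- big_weight: brass weight with a knob, 24 mm across, 36 mm high, standing on the front left of the balance's top; origin at its underside
- small_weight: brass weight with a knob, 18 mm across, 27 mm high, on the balance's top near its left edge; origin at its underside
- pliers: pliers with orange grips, 155 mm long, 12 mm high, lying on the bench to the left; origin under the pivot
- tweezers: steel tweezers 140 mm long, 6 mm high, lying on the bench to the right; origin under the middle
- paddle: marvering paddle, dark plate 75 x 50 mm with a wooden handle, 200 mm long, 10 mm high, lying to the right
- rod_jar: glass jar 60 mm across, 70 mm high, with thin glass rods standing in it up to 163 mm; origin at its underside, far left
- tin: upright tin, 60 mm across, 85 mm high, on the left; origin at its underside

How it is judged:
By the outcome, as a careful person would: the job done as asked, in the order asked, and still so for the second after the job is handed in, with the robot touching nothing.
It also fails if it takes over 42 s, if anything falls off the work surface, if the arm or the gripper's body presses on something with over 40 N, if the wrist force passes 120 N, or if a joint passes its speed limit or range.

## Robot

A 6-joint arm with a two-finger parallel gripper is mounted at the origin on the work surface. World frame = base frame: x ahead of the robot, y to its left, z up, the work surface at z = 0. Lengths are in m, angles in rad, forces in N, time in s.
With the tool pointing down it reaches from about 0.35 to 0.975 m from the base axis. Payload 4.9 kg.
Tool frame: the origin (TCP) lies on the centre line of the jaws, within the pads' length; the fingertips stand 14 mm ahead of it and the grasp point (between the pads) lies 5 mm behind it; z points along the fingers, y is the line along which they close (so a half turn about z gives the same grasp; the last joint's range is limited). The gripper opens to 85 mm and grips with 20 to 120 N. Pads are 22 mm wide; open, the fingers measure 114 mm over their backs; the gripper's body (76 mm by 85 mm) begins 54 mm behind the grasp point. The pads swing forward as they close: fully open they stand 13 mm farther back than shut.
Start: joints at [1.023, 0.053, 1.613, -0, 1.476, -0.119], TCP at [0.26, 0.568, 0.245] pointing down, gripper open.
Joint ranges: [-3.01, 3.01], [-1.01, 2.22], [0.06, 2.58], [-1.02, 4.17], [0.09, 2.62], [-3.14, 3.14]. Speed limits (rad/s): [2.57, 2.57, 3.14, 3.14, 3.14, 3.14].

## Interface

Orientations are given as a unit quaternion [w, x, y, z].
In Python, from plant import * gives the robot as it stands.
- The arm moves only by the tool send_rows, never from a script. Its argument "steps" is a list of rows, each an object with "translation": the shift along the tool's x, y, z in cm, a list of three; "delta_rot": the turn, a rotation vector about the tool's x, y, z in rad, a list of three; "jaw": the finger opening in cm, from 0 to 8.54. In form: [{"translation": [dx, dy, dz], "delta_rot": [rx, ry, rz], "jaw": jaw}, ...]. A call has exactly 8 rows; each row is the pose to reach, as a shift and turn from the pose commanded when the call began, along the tool's axes at that moment; what a row does not reach only later rows make up. A row lasts 1/10 s, in which the tool goes at most 50 mm and 8.59 degrees, less where a joint would pass 70% of its speed; a pose out of reach is approached as far as the arm can. A call with a gripper value outside its range is refused whole. The fingers move at their own pace and stop on an object; the grip force is fixed at half the most. Time passes only in rows, so rows that repeat a pose let the fingers close, or fill a call up. It gives the time, the measured TCP pose, the force, the opening and the grip force at its end, in the units of the state.
- state(): the state, without advancing time (a new reading comes with each control period).
- grab_frame(name): name is "side" or "top" or "wrist"; returns a dict with "pixels" (384x512x3 uint8, blue, green, red), "range_z" (384x512 float32, m along the optical axis (not along the pixel's ray), 0 where there is no reading), "fx", "fy", "cx", "cy" (pixels), "rvec" (rotation vector, rad) and "tvec" (3), from world to camera coordinates, as OpenCV has them. Camera axes: x right, y down, z forward; pixel columns grow to the right and rows downward; lengths in m; the calibration is good to about 2 mm. A picture is of the moment at which its call begins.
- job_done(): hands the job in; it is judged then, once.
The state is a dict: "time": time; "joint_pos": joint angles; "joint_vel": joint speeds; "joint_efforts": joint torques, N m; "tool_pos": TCP position; "tool_rot": TCP orientation; "contact_force": force on the tool from outside, world axes, zero at the start; "ft_torque": the same for the moment, N m; "gripper_width": opening from 0.0 (shut) to 1.0 (fully open); "grasp_force": force on a finger pad.
Only numpy, scipy, OpenCV 4.12 (cv2) and the standard library are available. Lean on these libraries where they do the work, as an engineer would, in place of code of your own. Each camera call takes 0.05 s, during which the arm holds its last target. There are 200 camera calls.

## Working session

There is one attempt and no reset: what is moved stays moved. The work goes in short steps, Python scripts to look and compute and a tool call to move; the robot and the scene stay as the last step left them, time stands still between calls to the robot, and variables do not carry over. Pictures are saved under pics/ and viewed, at most 10 in all, crops included, and the job is handed in when it is done.

Besides the shell and the picture viewer there is one more tool, called after ">>>" as name(argument=value, ...), one argument or row to a line, values as JSON. send_rows: Moves the arm, as the interface text tells. Its arguments: {"type":"object","properties":{"steps":{"type":"array","items":{"type":"object","properties":{"translation":{"type":"array","items":{"type":"number"}},"delta_rot":{"type":"array","items":{"type":"number"}},"jaw":{"type":"number"}}}}},"required":["steps"]}

```bash
mkdir -p pics; cat > h.py <<'E'
from plant import *
import numpy as np, cv2, pickle
from scipy.spatial.transform import Rotation as R
def cloud(f):
    v,u=np.mgrid[0:384,0:512]; z=f["range_z"]
    p=np.stack([(u-f["cx"])/f["fx"]*z,(v-f["cy"])/f["fy"]*z,z],-1)
    M=cv2.Rodrigues(np.array(f["rvec"],float))[0]
    w=(p-np.array(f["tvec"]).ravel())@M
    w[z==0]=np.nan
    return w
E
python3 - <<'E'
from h import *
fs={n:grab_frame(n) for n in("top","side")}
pickle.dump(fs,open("f.pkl","wb"))
cv2.imwrite("pics/a.png",fs["top"]["pixels"]);cv2.imwrite("pics/b.png",fs["side"]["pixels"])
s=state();print(s["tool_pos"],s["tool_rot"],s["contact_force"],s["time"],s["gripper_width"])
E
```

```text
[0.25953711 0.56794881 0.24416336] [-3.21584152e-04  2.12743636e-01  9.77107583e-01 -9.01852132e-04] [-0.27566164 -0.37978334 -0.00623383] 0.1 0.9973451406965038
```

View pics/a.png

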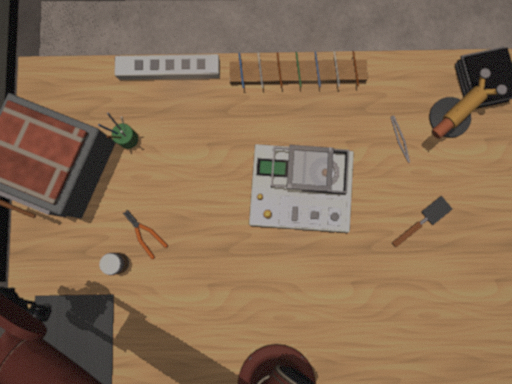

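View pics/b.png

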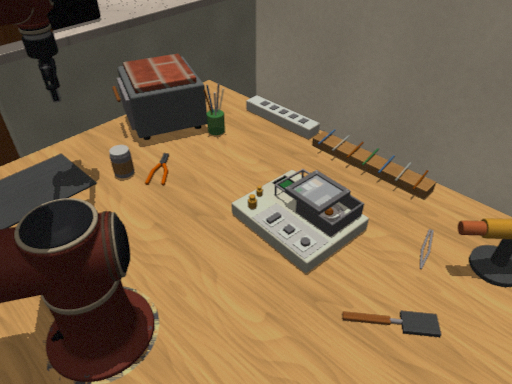

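The top view shows the balance at about (300,190), with its front toward the robot. The cover spans columns 288–333, partly open to the left. The bar key is at (295,214), square at (314,215), round at (335,216), and the weights at (267,213) and (260,197).

```bash
python3 - <<'E'
from h import *
fs=pickle.load(open("f.pkl","rb"))
f=fs["top"];w=cloud(f)
c=f["pixels"][138:240,240:362];cv2.imwrite("pics/c.png",cv2.resize(c,None,fx=6,fy=5.8,interpolation=cv2.INTER_CUBIC))
# housing by height, top surface 40mm
z=w[...,2]
roi=np.zeros(z.shape,bool);roi[130:245,235:370]=1
m=roi&(z>0.025)&(z<0.11)
p=w[m][:,:2].astype(np.float32)
print("housing rect",cv2.minAreaRect(p))
for lo,hi in((.035,.045),(.045,.058),(.075,.085),(.085,.1)):
    k=roi&(z>lo)&(z<hi);n,l,s,ce=cv2.connectedComponentsWithStats(k.astype(np.uint8))
    for i in range(1,n):
        if s[i,4]>8:
            q=w[l==i];print(lo,s[i],q.mean(0).round(4),[np.round(x,3) for x in cv2.minAreaRect(q[:,:2].astype(np.float32))])
for (u,v) in((295,214),(314,215),(335,216),(290,170),(280,152),(280,187)):print(u,v,w[v,u])
print(np.nanmedian(w[250:300,200:230,2]))
E
```

```text
housing rect ((0.5365129113197327, -0.0784485787153244), (0.2803862988948822, 0.23043793439865112), 84.91780090332031)
0.035 [ 249  144  104   88 4148] [ 0.5028 -0.0583  0.0402] [array([ 0.536, -0.078]), array([0.28, 0.23]), np.float64(84.835)]
0.035 [272 149  17  36 475] [ 0.5957 -0.0206  0.0401] [array([ 0.596, -0.021]), array([0.04, 0.1 ]), np.float64(84.991)]
0.035 [331 153  14  38 354] [ 0.5789 -0.1832  0.04  ] [array([ 0.579, -0.182]), array([0.033, 0.106]), np.float64(84.021)]
0.045 [333 152   9   1   9] [ 0.631  -0.18    0.0523] [array([ 0.63, -0.18]), array([0.021, 0.002]), np.float64(84.406)]
0.045 [332 165   5  16  46] [ 0.575  -0.1683  0.0502] [array([ 0.573, -0.17 ]), array([0.012, 0.041]), np.float64(88.368)]
0.045 [344 165   1  10  10] [ 0.5812 -0.1976  0.0526] [array([ 0.582, -0.198]), array([0.001, 0.026]), np.float64(85.829)]
0.045 [303 191   9   4  10] [ 0.5216 -0.0949  0.0473] [array([ 0.522, -0.095]), array([0.024, 0.004]), np.float64(67.694)]
0.045 [317 192   8   2   9] [ 0.5195 -0.1301  0.0496] [array([ 0.519, -0.131]), array([0.019, 0.003]), np.float64(89.731)
[... 817 characters left out ...]
.003, 0.031]), np.float64(88.814)]
0.075 [271 171  15  16  40] [ 0.5481 -0.0051  0.0776] [array([ 0.548, -0.003]), array([0.054, 0.028]), np.float64(41.149)]
0.075 [264 210   6   6  19] [0.4624 0.0188 0.0769] [array([0.463, 0.019]), array([0.013, 0.011]), np.float64(43.824)]
0.085 [ 286  144   47   47 1852] [ 0.5821 -0.0979  0.0909] [array([ 0.583, -0.098]), array([0.12 , 0.121]), np.float64(84.994)]
295 214 [ 0.45966516 -0.0584345   0.05539594]
314 215 [ 0.45689354 -0.11169273  0.04328888]
335 216 [ 0.45213233 -0.16736788  0.05798624]
290 170 [ 0.57561548 -0.04535283  0.09314065]
280 152 [ 0.63691999 -0.02181559  0.03672581]
280 187 [ 0.5372762  -0.01965248  0.03755135]
0.000326259536813198
```

View pics/c.png

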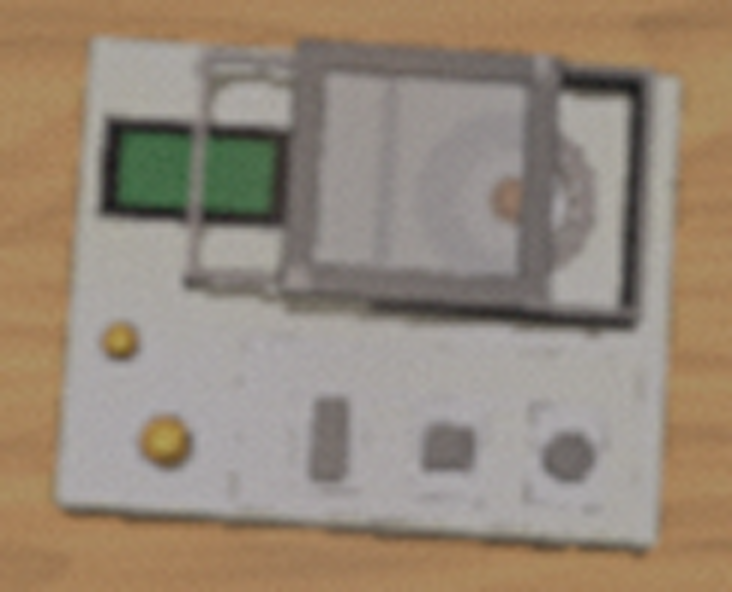

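>>> send_rows(
  steps=[
    {"translation": [-54.4, -39.6, 0], "delta_rot": [0, 0, 1.229], "jaw": 0},
    {"translation": [-54.4, -39.6, 0], "delta_rot": [0, 0, 1.229], "jaw": 0},
    {"translation": [-54.4, -39.6, 0], "delta_rot": [0, 0, 1.229], "jaw": 0},
    {"translation": [-54.4, -39.6, 0], "delta_rot": [0, 0, 1.229], "jaw": 0},
    {"translation": [-54.4, -39.6, 0], "delta_rot": [0, 0, 1.229], "jaw": 0},
    {"translation": [-54.4, -39.6, 0], "delta_rot": [0, 0, 1.229], "jaw": 0},
    {"translation": [-54.4, -39.6, 0], "delta_rot": [0, 0, 1.229], "jaw": 0},
    {"translation": [-54.4, -39.6, 0], "delta_rot": [0, 0, 1.229], "jaw": 0},
  ],
)

```text
time: 0.9
tool_pos: [0.4564, 0.2179, 0.245]
tool_rot: [-0.0, 0.729, 0.684, -0.0]
contact_force: [-0.2, 1.4, -0.3]
gripper_width: 0.002
grasp_force: 0.0
```

```bash
cat >> h.py <<'E'
ex=np.array([np.cos(np.radians(-5)),np.sin(np.radians(-5)),0]);ey=np.array([-ex[1],ex[0],0])
def go(tgt,yaw_x=85.):
    s=state();q=s["tool_rot"];T=R.from_quat([q[1],q[2],q[3],q[0]])
    c=np.radians(yaw_x);x=np.array([np.cos(c),np.sin(c),0]);z=np.array([0,0,-1.]);y=np.cross(z,x)
    G=R.from_matrix(np.stack([x,y,z],1))
    print("t",round(s["time"],2),"pos",np.round(s["tool_pos"],4),"F",np.round(s["contact_force"],2),"w",round(s["gripper_width"],3))
    print("cm",np.round(T.inv().apply(np.array(tgt)-s["tool_pos"])*100,2),"rot",np.round((T.inv()*G).as_rotvec(),4))
E
python3 -c "
from h import *
go([.5897,-.0186,.18])"
```

```text
t 0.9 pos [0.4564 0.2179 0.245 ] F [-0.18  1.43 -0.26] w 0.002
cm [-22.75  14.82   6.5 ] rot [-0.0001  0.      0.0232]
```

>>> send_rows(
  steps=[
    {"translation": [-22.7, 14.8, 2], "delta_rot": [0, 0, 0.023], "jaw": 0},
    {"translation": [-22.7, 14.8, 2], "delta_rot": [0, 0, 0.023], "jaw": 0},
    {"translation": [-22.7, 14.8, 4], "delta_rot": [0, 0, 0.023], "jaw": 0},
    {"translation": [-22.7, 14.8, 6.5], "delta_rot": [0, 0, 0.023], "jaw": 0},
    {"translation": [-22.7, 14.8, 6.5], "delta_rot": [0, 0, 0.023], "jaw": 0},
    {"translation": [-22.7, 14.8, 6.5], "delta_rot": [0, 0, 0.023], "jaw": 0},
    {"translation": [-22.7, 14.8, 6.5], "delta_rot": [0, 0, 0.023], "jaw": 0},
    {"translation": [-22.7, 14.8, 6.5], "delta_rot": [0, 0, 0.023], "jaw": 0},
  ],
)

```text
time: 1.7
tool_pos: [0.5902, -0.0156, 0.1794]
tool_rot: [-0.001, 0.736, 0.677, -0.001]
contact_force: [-0.0, 0.9, 0.4]
gripper_width: 0.001
grasp_force: 0.0
```

```bash
python3 -c "
from h import *
go([.5897,-.0186,.099])
f=grab_frame('wrist');cv2.imwrite('pics/d.png',f['pixels'])
s=grab_frame('side');cv2.imwrite('pics/e.png',cv2.resize(s['pixels'][100:280,220:400],None,fx=3.2,fy=3.2))
w=cloud(f);z=w[...,2]
k=(z>.083)&(z<.105)&(w[...,1]<-.02)&(w[...,0]>.5)&(w[...,0]<.66)
n,l,st,_=cv2.connectedComponentsWithStats(k.astype(np.uint8));i=1+st[1:,4].argmax();q=w[l==i]
d=q-np.array([.536,-.0784,0]);print(st[i],'x',np.percentile(d@ex,[1,99]),'y',np.percentile(d@ey,[1,99]))
# fingertip lowest z in side view
w=cloud(s);m=(abs(w[...,0]-.59)<.03)&(abs(w[...,1]+.0186)<.03)&(w[...,2]>.11)&(w[...,2]<.3);print('tip z',np.percentile(w[m][:,2],[0,2,5]),'y',np.percentile(w[m][:,1],[2,98]),'x',np.percentile(w[m][:,0],[2,98]))
"
```

```text
t 1.7 pos [ 0.5902 -0.0156  0.1794] F [-0.02  0.9   0.41] w 0.001
cm [-0.31 -0.01  8.04] rot [-0.0021 -0.0005  0.005 ]
[ 181  229  148   64 5654] x [-0.00955975  0.10767383] y [-0.0122349   0.04229727]
tip z [0.16795558 0.17377741 0.17993183] y [-0.03701635 -0.00597582] x [0.56160401 0.61590608]
```

View pics/d.png

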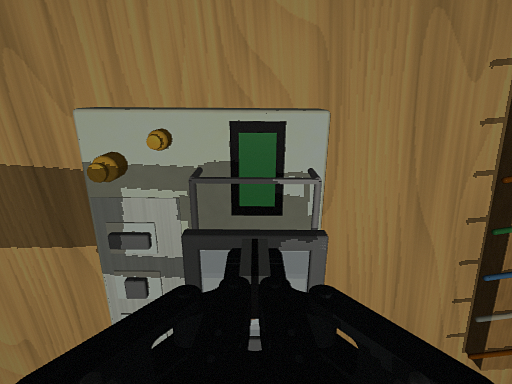

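View pics/e.png

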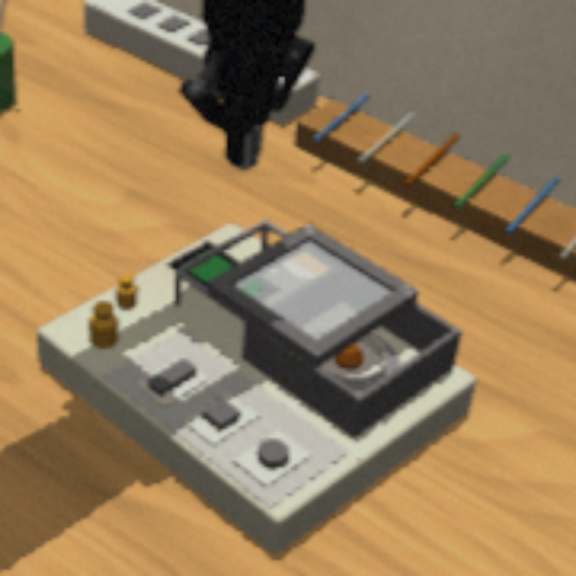

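The wrist view shows the cover's left end edge at row ~232, with the rails' crossbar at row ~180. The side view shows the shut fingertips above the gap between them. I'll descend now.

>>> send_rows(
  steps=[
    {"translation": [-0.4, 0, 3], "delta_rot": [0, 0, 0], "jaw": 0},
    {"translation": [-0.4, 0, 5], "delta_rot": [0, 0, 0], "jaw": 0},
    {"translation": [-0.4, 0, 6.5], "delta_rot": [0, 0, 0], "jaw": 0},
    {"translation": [-0.4, 0, 7.5], "delta_rot": [0, 0, 0], "jaw": 0},
    {"translation": [-0.4, 0, 8], "delta_rot": [0, 0, 0], "jaw": 0},
    {"translation": [-0.4, 0, 8], "delta_rot": [0, 0, 0], "jaw": 0},
    {"translation": [-0.7, 0, 8], "delta_rot": [0, 0, 0], "jaw": 0},
    {"translation": [-0.9, 0, 8], "delta_rot": [0, 0, 0], "jaw": 0},
  ],
)

```text
time: 2.6
tool_pos: [0.5907, -0.0247, 0.1015]
tool_rot: [0.001, 0.735, 0.678, 0.001]
contact_force: [-0.8, 0.4, -0.5]
gripper_width: -0.0
grasp_force: 0.0
```

```bash
python3 -c "
from h import *
c=np.array([.536,-.0784,0])
go(c+.049*ex+.011*ey+[0,0,.099])
print('local y',(np.array(state()['tool_pos'])-c)@ey)"
```

```text
t 2.6 pos [ 0.5907 -0.0247  0.1015] F [-0.79  0.45 -0.46] w -0.0
cm [-4.73 -0.11  0.25] rot [0.002  0.0003 0.0062]
local y 0.05827332095665335
```

>>> send_rows(
  steps=[
    {"translation": [-0.4, 0, 0.1], "delta_rot": [0, 0, 0], "jaw": 0},
    {"translation": [-0.8, 0, 0.1], "delta_rot": [0, 0, 0], "jaw": 0},
    {"translation": [-1.2, 0, 0.1], "delta_rot": [0, 0, 0], "jaw": 0},
    {"translation": [-1.6, 0, 0.1], "delta_rot": [0, 0, 0], "jaw": 0},
    {"translation": [-2.0, 0, 0.1], "delta_rot": [0, 0, 0], "jaw": 0},
    {"translation": [-2.4, 0, 0.1], "delta_rot": [0, 0, 0], "jaw": 0},
    {"translation": [-2.8, 0, 0.1], "delta_rot": [0, 0, 0], "jaw": 0},
    {"translation": [-3.2, 0, 0.1], "delta_rot": [0, 0, 0], "jaw": 0},
  ],
)

```text
time: 3.4
tool_pos: [0.5873, -0.0565, 0.0993]
tool_rot: [-0.0, 0.735, 0.678, -0.0]
contact_force: [0.7, 1.2, 1.5]
gripper_width: 0.001
grasp_force: 0.8
```

```bash
python3 -c "
from h import *
c=np.array([.536,-.0784,0])
go(c+.049*ex+.011*ey+[0,0,.099])
"
```

```text
t 3.4 pos [ 0.5873 -0.0565  0.0993] F [0.68 1.17 1.5 ] w 0.001
cm [-1.53 -0.03  0.03] rot [-0.0001 -0.      0.0063]
```

Pushing at about 1.2 N. The last stretch goes slowly.

>>> send_rows(
  steps=[
    {"translation": [-0.3, 0, 0], "delta_rot": [0, 0, 0], "jaw": 0},
    {"translation": [-0.6, 0, 0], "delta_rot": [0, 0, 0], "jaw": 0},
    {"translation": [-0.8, 0, 0], "delta_rot": [0, 0, 0], "jaw": 0},
    {"translation": [-0.9, 0, 0], "delta_rot": [0, 0, 0], "jaw": 0},
    {"translation": [-1.0, 0, 0], "delta_rot": [0, 0, 0], "jaw": 0},
    {"translation": [-1.1, 0, 0], "delta_rot": [0, 0, 0], "jaw": 0},
    {"translation": [-1.2, 0, 0], "delta_rot": [0, 0, 0], "jaw": 0},
    {"translation": [-1.3, 0, 0], "delta_rot": [0, 0, 0], "jaw": 0},
  ],
)

```text
time: 4.2
tool_pos: [0.5862, -0.0692, 0.0992]
tool_rot: [-0.0, 0.735, 0.678, -0.0]
contact_force: [0.2, 2.3, 1.0]
gripper_width: 0.002
grasp_force: 0.8
```

>>> send_rows(
  steps=[
    {"translation": [-0.05, 0, 0], "delta_rot": [0, 0, 0], "jaw": 0},
    {"translation": [-0.1, 0, 0], "delta_rot": [0, 0, 0], "jaw": 0},
    {"translation": [-0.15, 0, 0], "delta_rot": [0, 0, 0], "jaw": 0},
    {"translation": [-0.15, 0, 0], "delta_rot": [0, 0, 0], "jaw": 0},
    {"translation": [-0.2, 0, 0], "delta_rot": [0, 0, 0], "jaw": 0},
    {"translation": [-0.2, 0, 0], "delta_rot": [0, 0, 0], "jaw": 0},
    {"translation": [-0.2, 0, 0], "delta_rot": [0, 0, 0], "jaw": 0},
    {"translation": [-0.2, 0, 0], "delta_rot": [0, 0, 0], "jaw": 0},
  ],
)

```text
time: 5.0
tool_pos: [0.5861, -0.0712, 0.0992]
tool_rot: [-0.0, 0.735, 0.678, -0.0]
contact_force: [-0.5, 0.9, -0.4]
gripper_width: 0.001
grasp_force: 0.6
```

>>> send_rows(
  steps=[
    {"translation": [-0.05, 0, 0], "delta_rot": [0, 0, 0], "jaw": 0},
    {"translation": [-0.1, 0, 0], "delta_rot": [0, 0, 0], "jaw": 0},
    {"translation": [-0.1, 0, 0], "delta_rot": [0, 0, 0], "jaw": 0},
    {"translation": [-0.1, 0, 0], "delta_rot": [0, 0, 0], "jaw": 0},
    {"translation": [-0.1, 0, 0], "delta_rot": [0, 0, 0], "jaw": 0},
    {"translation": [-0.1, 0, 0], "delta_rot": [0, 0, 0], "jaw": 0},
    {"translation": [-0.1, 0, 0], "delta_rot": [0, 0, 0], "jaw": 0},
    {"translation": [-0.1, 0, 0], "delta_rot": [0, 0, 0], "jaw": 0},
  ],
)

```text
time: 5.8
tool_pos: [0.586, -0.0722, 0.0992]
tool_rot: [-0.0, 0.735, 0.678, -0.0]
contact_force: [-0.2, 0.6, -0.1]
gripper_width: -0.003
grasp_force: 0.5
```

```bash
python3 -c "
from h import *
f=grab_frame('top');w=cloud(f);z=w[...,2];c=np.array([.536,-.0784,0]);d=w-c
lx,ly=d@ex,d@ey
for zz,(lo,hi) in dict(cover=(.088,.1)).items():
    k=(z>lo)&(z<hi)&(lx>-.01)&(lx<.02);print(zz,np.percentile(ly[k],[2,50,98]))
cv2.imwrite('pics/f.png',cv2.resize(f['pixels'][138:240,240:362],None,fx=6,fy=5.8,interpolation=cv2.INTER_CUBIC))
"
```

```text
cover [-0.11672106 -0.09189018  0.56707808]
```

View pics/f.png

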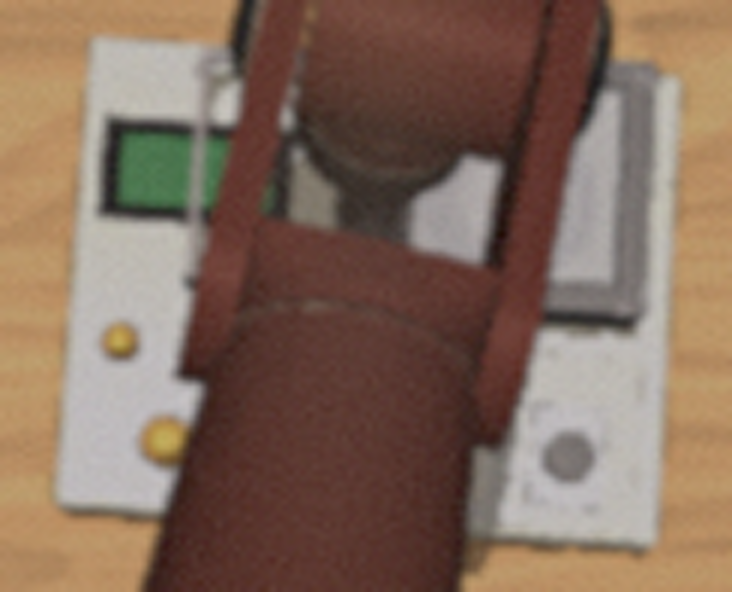

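The cover now nearly covers the box (its right edge is at column ~645), with 2–3 mm left by depth. I'll keep pushing until the stop shows in the force.

>>> send_rows(
  steps=[
    {"translation": [-0.05, 0, 0], "delta_rot": [0, 0, 0], "jaw": 0},
    {"translation": [-0.1, 0, 0], "delta_rot": [0, 0, 0], "jaw": 0},
    {"translation": [-0.15, 0, 0], "delta_rot": [0, 0, 0], "jaw": 0},
    {"translation": [-0.2, 0, 0], "delta_rot": [0, 0, 0], "jaw": 0},
    {"translation": [-0.2, 0, 0], "delta_rot": [0, 0, 0], "jaw": 0},
    {"translation": [-0.2, 0, 0], "delta_rot": [0, 0, 0], "jaw": 0},
    {"translation": [-0.2, 0, 0], "delta_rot": [0, 0, 0], "jaw": 0},
    {"translation": [-0.2, 0, 0], "delta_rot": [0, 0, 0], "jaw": 0},
  ],
)

```text
time: 6.65
tool_pos: [0.5859, -0.0736, 0.0992]
tool_rot: [-0.0, 0.735, 0.678, 0.0]
contact_force: [-1.0, 5.3, 0.5]
gripper_width: 0.005
grasp_force: 2.6
```

>>> send_rows(
  steps=[
    {"translation": [-0.05, 0, 0], "delta_rot": [0, 0, 0], "jaw": 0},
    {"translation": [-0.1, 0, 0], "delta_rot": [0, 0, 0], "jaw": 0},
    {"translation": [-0.15, 0, 0], "delta_rot": [0, 0, 0], "jaw": 0},
    {"translation": [-0.15, 0, 0], "delta_rot": [0, 0, 0], "jaw": 0},
    {"translation": [-0.15, 0, 0], "delta_rot": [0, 0, 0], "jaw": 0},
    {"translation": [-0.15, 0, 0], "delta_rot": [0, 0, 0], "jaw": 0},
    {"translation": [-0.15, 0, 0], "delta_rot": [0, 0, 0], "jaw": 0},
    {"translation": [-0.15, 0, 0], "delta_rot": [0, 0, 0], "jaw": 0},
  ],
)

```text
time: 7.45
tool_pos: [0.5859, -0.0738, 0.0993]
tool_rot: [-0.001, 0.735, 0.678, 0.001]
contact_force: [1.1, 9.8, 0.7]
gripper_width: -0.001
grasp_force: 4.8
```

The force rose to about 10 N with no travel, so the cover is on its stop. I'll back off and lift.

>>> send_rows(
  steps=[
    {"translation": [0.6, 0, 0], "delta_rot": [0, 0, 0], "jaw": 0},
    {"translation": [1.5, 0, 0], "delta_rot": [0, 0, 0], "jaw": 0},
    {"translation": [1.5, 0, -1], "delta_rot": [0, 0, 0], "jaw": 0},
    {"translation": [1.5, 0, -4], "delta_rot": [0, 0, 0], "jaw": 0},
    {"translation": [1.5, 0, -8], "delta_rot": [0, 0, 0], "jaw": 0},
    {"translation": [3, 5, -8], "delta_rot": [0, 0, 0], "jaw": 0},
    {"translation": [3, 7, -8], "delta_rot": [0, 0, 0], "jaw": 0},
    {"translation": [3, 7, -8], "delta_rot": [0, 0, 0], "jaw": 0},
  ],
)

```text
time: 8.25
tool_pos: [0.6604, -0.052, 0.1811]
tool_rot: [0.002, 0.735, 0.678, 0.001]
contact_force: [-0.7, -0.3, -1.2]
gripper_width: 0.002
grasp_force: 0.0
```

```bash
python3 -c "
from h import *
f=grab_frame('wrist');w=cloud(f);z=w[...,2];c=np.array([.536,-.0784,0]);d=w-c
lx,ly=d@ex,d@ey
k=(z>.085)&(z<.1)&(lx>-.02)&(lx<.12)&(ly<.03)&(ly>-.13);print('cover y',np.percentile(ly[k],[1,99]),k.sum())
k=((z>.048)&(z<.06)&(lx<-.04)&(lx>-.11)&(ly>-.13)&(ly<.06)).astype(np.uint8)
n,l,st,ce=cv2.connectedComponentsWithStats(k)
for i in range(1,n):
    if st[i,4]>30:
        m=l==i;print(st[i],ce[i].round(),'x',np.percentile(lx[m],[1,99]).round(4),'y',np.percentile(ly[m],[1,99]).round(4),'z',np.median(z[m]))
cv2.imwrite('pics/g.png',f['pixels'])
go(c-.075*ex+.0145*ey+[0,0,.12])
"
```

```text
cover y [-0.09651399 -0.00194456] 7076
[ 24 203  47  17 709] [ 47. 211.] x [-0.0923 -0.0535] y [0.006  0.0212] z 0.05174292657904735
[ 46 252  27  21 478] [ 59. 262.] x [-0.084  -0.0625] y [-0.0525 -0.0307] z 0.0515979539454685
[ 58 297  24  21 365] [ 70. 307.] x [-0.0844 -0.0625] y [-0.1071 -0.0853] z 0.05158452194406956
t 8.3 pos [ 0.6588 -0.0518  0.1801] F [ 0.74 -0.72 -0.66] w 0.001
cm [ -2.13 -19.52   6.  ] rot [0.0008 0.001  0.0065]
```

View pics/g.png

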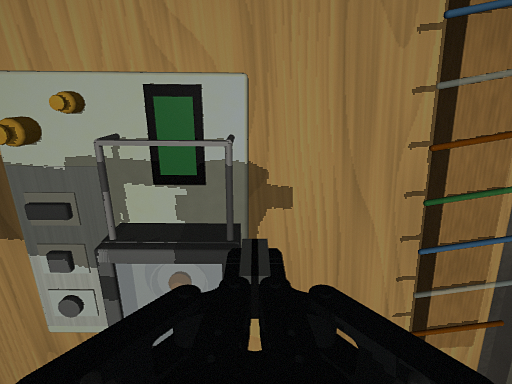

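The wrist view shows the cover shut, with its end edge at row ~245 and the measured end at local y≈-0.002. The bar key is at pixel (47,211), square at (59,262) and round at (70,307). Next I'll move over the bar key.

>>> send_rows(
  steps=[
    {"translation": [-2.1, -19.5, 0], "delta_rot": [0, 0, 0.006], "jaw": 0},
    {"translation": [-2.1, -19.5, 0], "delta_rot": [0, 0, 0.006], "jaw": 0},
    {"translation": [-2.1, -19.5, 0], "delta_rot": [0, 0, 0.006], "jaw": 0},
    {"translation": [-2.1, -19.5, 2], "delta_rot": [0, 0, 0.006], "jaw": 0},
    {"translation": [-2.1, -19.5, 5], "delta_rot": [0, 0, 0.006], "jaw": 0},
    {"translation": [-2.1, -19.5, 8], "delta_rot": [0, 0, 0.006], "jaw": 0},
    {"translation": [-2.1, -19.5, 9.0], "delta_rot": [0, 0, 0.006], "jaw": 0},
    {"translation": [-2.1, -19.5, 9.0], "delta_rot": [0, 0, 0.006], "jaw": 0},
  ],
)

```text
time: 9.1
tool_pos: [0.4601, -0.0563, 0.0877]
tool_rot: [-0.002, 0.737, 0.676, -0.001]
contact_force: [-0.6, -0.4, 0.6]
gripper_width: -0.002
grasp_force: 0.0
```

```bash
python3 -c "
from h import *
c=np.array([.536,-.0784,0])
go(c-.074*ex+.0138*ey+[0,0,.060])
f=grab_frame('side');cv2.imwrite('pics/h.png',cv2.resize(f['pixels'][100:280,220:400],None,fx=3.2,fy=3.2))
"
```

```text
t 9.1 pos [ 0.4601 -0.0563  0.0877] F [-0.55 -0.39  0.63] w -0.002
cm [-0.16  0.37  2.76] rot [-0.0041 -0.0005  0.    ]
```

View pics/h.png

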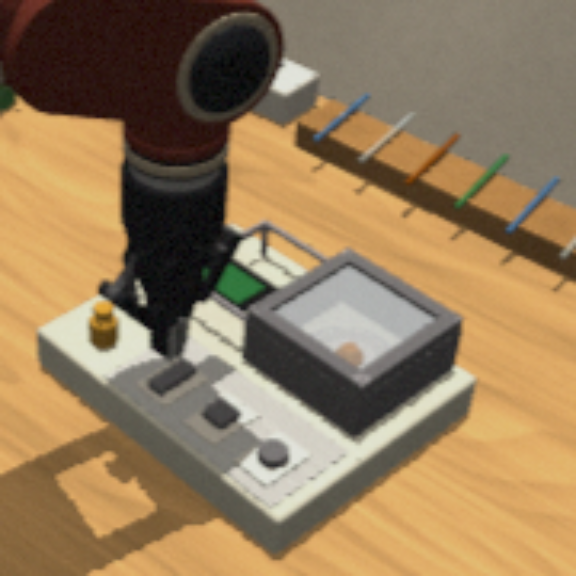

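The side view shows the cover flush on the box (both end at columns 245–460) and the fingertips just above the bar key at about (172,365). I'll press it slowly now.

>>> send_rows(
  steps=[
    {"translation": [-0.15, 0.4, 0.8], "delta_rot": [0, 0, 0], "jaw": 0},
    {"translation": [-0.15, 0.4, 1.6], "delta_rot": [0, 0, 0], "jaw": 0},
    {"translation": [-0.15, 0.4, 2.0], "delta_rot": [0, 0, 0], "jaw": 0},
    {"translation": [-0.15, 0.4, 2.15], "delta_rot": [0, 0, 0], "jaw": 0},
    {"translation": [-0.15, 0.4, 2.3], "delta_rot": [0, 0, 0], "jaw": 0},
    {"translation": [-0.15, 0.4, 2.4], "delta_rot": [0, 0, 0], "jaw": 0},
    {"translation": [-0.15, 0.4, 2.5], "delta_rot": [0, 0, 0], "jaw": 0},
    {"translation": [-0.15, 0.4, 2.5], "delta_rot": [0, 0, 0], "jaw": 0},
  ],
)

```text
time: 9.95
tool_pos: [0.4658, -0.0584, 0.0645]
tool_rot: [0.0, 0.737, 0.676, 0.0]
contact_force: [-1.0, -0.4, 1.5]
gripper_width: -0.0
grasp_force: 0.8
```

```bash
python3 -c "
from h import *
c=np.array([.536,-.0784,0])
go(c-.074*ex+.0138*ey+[0,0,.060])
"
```

```text
t 9.95 pos [ 0.4658 -0.0584  0.0645] F [-1.02 -0.41  1.45] w -0.0
cm [ 0.   -0.24  0.45] rot [0.0001 0.     0.0003]
```

>>> send_rows(
  steps=[
    {"translation": [0, 0, 0.1], "delta_rot": [0, 0, 0], "jaw": 0},
    {"translation": [0, 0, 0.2], "delta_rot": [0, 0, 0], "jaw": 0},
    {"translation": [0, 0, 0.25], "delta_rot": [0, 0, 0], "jaw": 0},
    {"translation": [0, 0, 0.3], "delta_rot": [0, 0, 0], "jaw": 0},
    {"translation": [0, 0, 0.35], "delta_rot": [0, 0, 0], "jaw": 0},
    {"translation": [0, 0, 0.4], "delta_rot": [0, 0, 0], "jaw": 0},
    {"translation": [0, 0, 0.4], "delta_rot": [0, 0, 0], "jaw": 0},
    {"translation": [0, 0, 0.4], "delta_rot": [0, 0, 0], "jaw": 0},
  ],
)

```text
time: 10.75
tool_pos: [0.4659, -0.0584, 0.0605]
tool_rot: [0.0, 0.737, 0.676, 0.0]
contact_force: [-1.0, 0.8, 4.1]
gripper_width: -0.002
grasp_force: 1.8
```

>>> send_rows(
  steps=[
    {"translation": [0, 0, 0.05], "delta_rot": [0, 0, 0], "jaw": 0},
    {"translation": [0, 0, 0.1], "delta_rot": [0, 0, 0], "jaw": 0},
    {"translation": [0, 0, 0.1], "delta_rot": [0, 0, 0], "jaw": 0},
    {"translation": [0, 0, 0.1], "delta_rot": [0, 0, 0], "jaw": 0},
    {"translation": [0, 0, 0.1], "delta_rot": [0, 0, 0], "jaw": 0},
    {"translation": [0, 0, 0.1], "delta_rot": [0, 0, 0], "jaw": 0},
    {"translation": [0, 0, 0.1], "delta_rot": [0, 0, 0], "jaw": 0},
    {"translation": [0, 0, 0.1], "delta_rot": [0, 0, 0], "jaw": 0},
  ],
)

```text
time: 11.55
tool_pos: [0.466, -0.0584, 0.06]
tool_rot: [0.0, 0.737, 0.676, 0.0]
contact_force: [-2.0, 0.9, 7.3]
gripper_width: 0.002
grasp_force: 3.7
```

The key is on its stop: 6 mm down, with the force above the 4 N spring. I'll let it up and retreat.

>>> send_rows(
  steps=[
    {"translation": [0, 0, -0.4], "delta_rot": [0, 0, 0], "jaw": 0},
    {"translation": [0, 0, -1.2], "delta_rot": [0, 0, 0], "jaw": 0},
    {"translation": [0, 0, -4], "delta_rot": [0, 0, 0], "jaw": 0},
    {"translation": [0, 0, -8], "delta_rot": [0, 0, 0], "jaw": 0},
    {"translation": [0, 0, -12], "delta_rot": [0, 0, 0], "jaw": 0},
    {"translation": [9, -6, -12], "delta_rot": [0, 0, 0], "jaw": 0},
    {"translation": [9, -6, -12], "delta_rot": [0, 0, 0], "jaw": 0},
    {"translation": [9, -6, -12], "delta_rot": [0, 0, 0], "jaw": 0},
  ],
)

```text
time: 12.35
tool_pos: [0.4117, 0.0392, 0.179]
tool_rot: [-0.001, 0.736, 0.677, 0.0]
contact_force: [0.2, -1.0, 0.1]
gripper_width: 0.002
grasp_force: 0.0
```

```bash
python3 -c "
from h import *
c=np.array([.536,-.0784,0])
for n in ('wrist','side'):
    w=cloud(grab_frame(n));z=w[...,2];d=w-c;lx,ly=d@ex,d@ey
    for nm,y in(('bar',.0138),('sq',-.0413),('rd',-.096)):
        k=(abs(lx+.074)<.006)&(abs(ly-y)<.005);print(n,nm,k.sum(),np.nanmedian(z[k]) if k.any() else None)
    k=(z>.085)&(z<.1)&(lx>-.02)&(lx<.12)&(ly<.08)&(ly>-.15);print('cover',np.percentile(ly[k],[1,99]) if k.any() else None)
print(state()['contact_force'])
"
```

```text
wrist bar 100 0.05195800378546801
wrist sq 0 None
wrist rd 0 None
cover [-0.07233695 -0.00196452]
side bar 11 0.05391487589783357
side sq 15 0.05419861154920798
side rd 17 0.053791979460580855
cover [-0.12267411 -0.00434106]
[-0.44997731  0.8965129   0.17777235]
```

All three keys are up and the cover is shut.

```bash
python3 -c "
from plant import *
print(job_done())"
```

```text
the job is handed in; nothing more can be done
None
```

I pushed the cover shut onto its stop (about 10 N at most), then pressed the bar key fully down (about 7 N) and it sprang back up; the square and round keys were not touched, and I handed the job in at about 12.5 s.

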